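Load the component test nest and trip its plunger

ROBOT

A 6-joint arm with a two-finger parallel gripper is mounted at the origin on the work surface. World frame = base frame: x ahead of the robot, y to its left, z up, the work surface at z = 0. Lengths are in mm, angles in rad, forces in N, time in s.
With the tool pointing down it reaches from about 275 to 1000 mm from the base axis. Payload 8.4 kg.
Tool frame: the origin (TCP) lies between the finger pads; the fingertips stand 17 mm ahead of it and the grasp point (between the pads) lies 2 mm behind it; z points along the fingers, y is the line along which they close (so a half turn about z gives the same grasp; the last joint's range is limited). The gripper opens to 85 mm and grips with 20 to 120 N. Pads are 22 mm wide; open, the fingers measure 114 mm over their backs; the gripper's body (76 mm by 85 mm) begins 54 mm behind the grasp point. The pads swing forward as they close: fully open they stand 13 mm farther back than shut.
Start: joints at [1.3, 0.353, 1.633, -0, 1.155, -0.002], TCP at [165.983, 602.559, 248.281] pointing down, gripper open.
Joint ranges: [-2.63, 2.63], [-0.92, 2.1], [0.06, 2.66], [-1.3, 4.44], [0, 2.69], [-3.02, 3.02]. Speed limits (rad/s): [2.22, 2.22, 2.79, 3.14, 3.14, 3.14].

INTERFACE

Orientations are given as [roll, pitch, yaw] about the fixed x, y, z axes, in that order (R = Rz(yaw) Ry(pitch) Rx(roll)).
In Python, from rig import sense, grab_frame, sign_off gives the robot as it stands. The module is installed in compiled form; this text tells all that it offers.
- The arm moves only by the tool send_rows, never from a script. Its argument "moves" is a list that holds one entry, the list of rows, each a list of 7 numbers: the shift along the world's x, y, z in m, then the turn, a rotation vector about the world's x, y, z in rad, then the opening, from -1 (shut) to 1 (fully open). In form: [[[dx, dy, dz, rx, ry, rz, jaw], ...]]. A call has 1 to 10 rows; each row shifts and turns the commanded pose from where the row before left it; what a row does not reach is not made up. A row lasts 1/10 s, in which the tool goes at most 50 mm and 8.59 degrees, less where a joint would pass 70% of its speed; a pose out of reach is approached as far as the arm can. A call with a gripper value outside its range is refused whole. The fingers move at their own pace and stop on an object; "grip_force" is the grip in N (left out, the last holds). Time passes only in rows, so rows that do not move let the fingers close. It gives the time, the measured TCP pose, the force, the opening and the grip force at its end, in the units of the state.
- sense(): the state, without advancing time (a new reading comes with each control period).
- grab_frame(name): name is "side" or "top" or "wrist"; returns a dict with "img" (480x640x3 uint8, red, green, blue), "mtx" (3x3 intrinsics, pixels), "dist" ([k1, k2, p1, p2, k3] as OpenCV has them; the pictures are not rectified), "rvec" (rotation vector, rad) and "tvec" (3), from world to camera coordinates, as OpenCV has them; the wrist camera has in their place "T_tool_cam" (4x4, takes a point from camera to tool coordinates, whose origin is the TCP and whose axes are the flange's). Camera axes: x right, y down, z forward; pixel columns grow to the right and rows downward; lengths in mm; the calibration is good to about 2 mm. A picture is of the moment at which its call begins: read the wrist's pose just before it. There is no depth.
- sign_off(): hands the job in; it is judged then, once.
The state is a dict: "clock": time; "qpos": joint angles; "qvel": joint speeds; "joint_efforts": joint torques, N m; "eef_pos": TCP position; "tcp_rot": TCP orientation; "contact_force": force on the tool from outside, world axes, zero at the start; "wrist_torque": the same for the moment, N m; "opening": opening from 0.0 (shut) to 1.0 (fully open); "grasp_force": force on a finger pad.
Only numpy, scipy, OpenCV 4.12 (cv2) and the standard library are available. Lean on these libraries where they do the work, as an engineer would, in place of code of your own. Each camera call takes 0.05 s, during which the arm holds its last target. There are 200 camera calls.

TASK

One pocket of the test nest is already filled with a small capacitor can. Take the large capacitor can and the relay from the grey tray and drop each, standing upright as it is now, into the empty pocket that matches its shape, so that it sits on the pocket floor. Only when both are in and let go, press the nest's spring plunger all the way down to its stop to start the test, and let it spring back up; leave the spare small can in the tray, and the solder spool, flux jar and screwdriver, where they are.

Things in the scene. Friction and masses are not known exactly. Their poses are not given: they have to be found in the camera images.
- nest: Test nest: bare aluminium block 160 x 160 x 28 mm, fixed to the bench at any place and yaw. Origin: centre of its underside; z up, x and y along its sides. In its top are three pockets 12 mm deep with black floors (open at the top, mouth edges chamfered 2 mm), and in the fourth quarter a spring plunger, all 80 mm apart on a square (at x, y = +-40 mm).
- pocket_large (a point): Centre of the mouth (block's top face, 28 mm above the bench) of the large round pocket, 33.5 mm diameter, 12 mm deep; at x +40, y +40 mm of the nest. Axes as the nest's. For can_large.
- pocket_small (a point): Centre of the mouth of the small round pocket, 25.5 mm diameter, 12 mm deep; at x -40, y +40 mm of the nest. Already filled by can_loaded.
- pocket_relay (a point): Centre of the mouth of the rectangular pocket, 33.5 mm along the nest's x by 21.5 mm along its y, 12 mm deep; at x +40, y -40 mm of the nest. Axes as the nest's. For the relay.
- plunger_top (a point): Centre of the top of the plunger's black mushroom head (36 mm diameter, 10 mm thick), at x -40, y -40 mm of the nest; 62 mm above the bench when up. The head rides on a steel stem over a steel collar 26 mm in diameter whose top is 12 mm above the block. Moves down with the plunger.
- plunger (a joint): Plunger travel: 0 is fully up, 0.010 m is fully down at its stop. Springs back by itself; about 2 N to start it and 5.5 N to hold it down.
- tray: Shallow grey plastic parts tray, 120 x 250 mm, rim 12 mm high, 4 mm wall and floor, fixed to the bench. Origin: centre of its underside, z up, y along its length. can_large, can_small and relay stand on its floor in any order, about 75 mm apart.
- can_large: Large capacitor can: upright cylinder, 30 mm diameter, 40 mm high, black sleeve, bare aluminium top, 45 g or so. Origin: centre of its underside; z up.
- can_small: Bystander in the tray, a spare small capacitor can: upright cylinder, 22 mm diameter, 36 mm high, black sleeve, bare aluminium top, 25 g or so. Origin: centre of its underside; z up.
- can_loaded: Small capacitor can just like can_small, already standing on the floor of the small round pocket; its top is 52 mm above the bench. Origin: centre of its underside; z up.
- relay: Relay: white plastic box, 30 mm along its x, 18 mm along its y, 34 mm high, 30 g or so. Origin: centre of its underside; z up. Either end may lead in its pocket.
- spool: Bystander: solder spool standing on its flange, grey, 52 mm diameter, 40 mm high. Origin: centre of its underside.
- flux_jar: Bystander: white flux jar with a black cap, 44 mm diameter, 55 mm high. Origin: centre of its underside.
- screwdriver: Bystander: small screwdriver, 150 mm long, lying along its x. Origin: under its middle.

How it is judged:
By the outcome, as a careful person would: the job done as asked, in the order asked, and still so for the second after the job is handed in, with the robot touching nothing.
It also fails if it takes over 69 s, if anything falls off the work surface, if the arm or the gripper's body presses on something with over 40 N, if the wrist force passes 120 N, or if a joint passes its speed limit or range.

## Working session

There is one attempt and no reset: what is moved stays moved. The work goes in short steps, Python scripts to look and compute and a tool call to move; the robot and the scene stay as the last step left them, time stands still between calls to the robot, and variables do not carry over. Pictures are saved under pics/ and viewed, at most 10 in all, crops included, and the job is handed in when it is done.

Besides the shell and the picture viewer there is one more tool, called after "Call:" by a JSON object that holds its "fn" and its "kwargs". send_rows: Moves the arm, as the interface text tells. Its arguments: {"type":"object","properties":{"moves":{"type":"array"},"grip_force":{"type":"number"}},"required":["moves"]}

```bash
mkdir -p pics
cat > h.py <<'E'
import cv2, numpy as np
from rig import sense, grab_frame, sign_off
from scipy.spatial.transform import Rotation as R
def snap(n,f):
    s=sense(); d=grab_frame(n); d['s']=s
    cv2.imwrite(f'pics/{f}.png',cv2.cvtColor(d['img'],cv2.COLOR_RGB2BGR))
    np.save(f'pics/{f}.npy',d,allow_pickle=True); return d
def load(f): return np.load(f'pics/{f}.npy',allow_pickle=True).item()
def ext(d):
    if 'rvec' in d: return cv2.Rodrigues(np.float64(d['rvec']))[0],np.float64(d['tvec']).ravel()
    T=np.eye(4);T[:3,:3]=R.from_euler('xyz',d['s']['tcp_rot']).as_matrix();T[:3,3]=d['s']['eef_pos']
    T=np.linalg.inv(T@d['T_tool_cam']); return T[:3,:3],T[:3,3]
def back(d,px,z):
    Rm,t=ext(d); u=cv2.undistortPoints(np.float64(px).reshape(-1,1,2),d['mtx'],np.float64(d['dist'])).reshape(-1,2)
    r=np.c_[u,np.ones(len(u))]@Rm; c=-Rm.T@t
    return c+r*((z-c[2])/r[:,2])[:,None]
def proj(d,P):
    Rm,t=ext(d); return cv2.projectPoints(np.float64(P).reshape(-1,3),cv2.Rodrigues(Rm)[0],t,d['mtx'],np.float64(d['dist']))[0].reshape(-1,2)
E
python3 -c "
from h import *
s=sense();print(s)
d=snap('top','top0');print(ext(d));d=snap('wrist','w0');print(d['T_tool_cam'])"
```

```text
{'clock': 0.0, 'qpos': array([ 1.29960352e+00,  3.53609919e-01,  1.63410966e+00,  1.16316895e-05,
        1.15519990e+00, -2.42164653e-03]), 'qvel': array([ 0.00018959,  0.00110152,  0.00147271, -0.00174294,  0.00224887,
       -0.00128221]), 'joint_efforts': array([-4.41734264e-04, -6.05259919e+01, -3.42072093e+01, -1.92462112e-04,
        9.37500241e-03,  3.32931097e-05]), 'eef_pos': array([165.85957249, 602.13792628, 247.59601364]), 'tcp_rot': array([-3.14026586e+00, -1.38483750e-05,  2.87281678e+00]), 'contact_force': array([0.6178558 , 0.1874098 , 0.47470998]), 'wrist_torque': array([ 0.02457579, -0.0097694 ,  0.01642123]), 'grasp_force': 0.0, 'opening': 1.001860365880454}
(array([[ 0.00115388, -0.99981068,  0.01942345],
       [-0.98325046, -0.00467438, -0.18219957],
       [ 0.18225587, -0.01888788, -0.98306971]]), array([ -47.55508802,  593.02452855, 1092.38136665]))
[[ 7.27773186e-04 -9.65814540e-01 -2.59232993e-01  6.57814607e+01]
 [ 9.99999699e-01  6.32993497e-04  4.49088837e-04  7.57607644e-01]
 [-2.69643730e-04 -2.59233242e-01  9.65814710e-01 -1.24723488e+02]
 [ 0.00000000e+00  0.00000000e+00  0.00000000e+00  1.00000000e+00]]
```

View pics/top0.png

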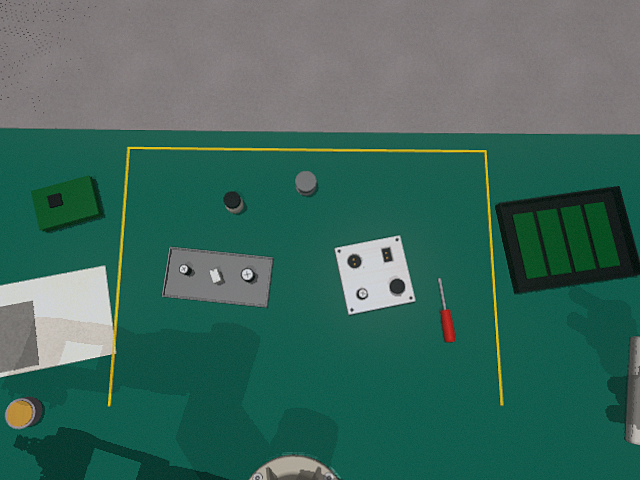

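View pics/w0.png

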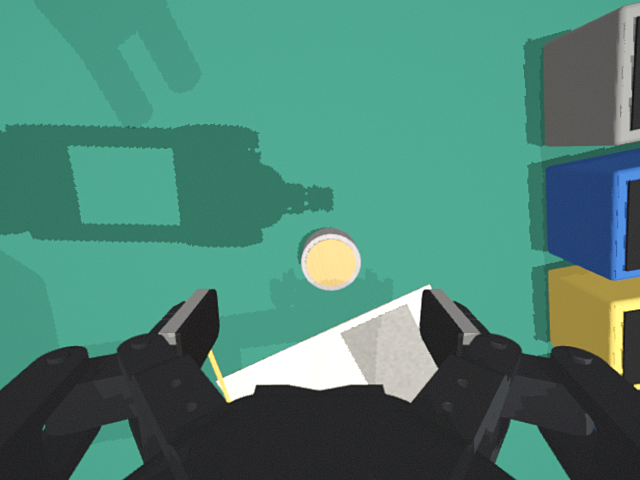

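The top view shows the small can at (184,269), relay at (216,277) and large can at (248,274) in the tray. On the nest, the large pocket is at (355,261), the relay pocket at (387,254), the plunger at (397,287) and the loaded can at (362,294). The wrist view shows only bystanders outside the area.

```bash
python3 -c "
from h import *
d=load('top0')
def p(n,u,z): print(n,back(d,[u],z)[0].round(1))
p('small',(184,269),40);p('relay',(216,273),38);p('large',(249,274),44)
p('pl',(355,261),28);p('pr',(387,254),28);p('plg',(397,286),62);p('load',(362,294),52)
p('spool',(306,178),40);p('jar',(233,199),55);p('scr1',(440,279),5);p('scr2',(448,341),10)
for u in [(169,248),(272,257),(266,306),(163,296)]:p('tray',u,12)
for u in [(335,248),(400,237),(414,302),(350,314)]:p('nest',u,28)
i=d['img'];cv2.imwrite('pics/c.png',cv2.cvtColor(cv2.resize(i[220:330,150:430],None,fx=2.8,fy=2.8,interpolation=2),4))
"
```

```text
small [539.9 258.5  40. ]
relay [531.  184.5  38. ]
large [528.1 107.   44. ]
pl [ 562.2 -141.9   28. ]
pr [ 579.4 -218.6   28. ]
plg [ 499.5 -233.9   62. ]
load [ 481.8 -154.5   52. ]
spool [763.3 -24.4  40. ]
jar [705.1 148.   55. ]
scr1 [ 522.7 -349.1    5. ]
scr2 [ 375.9 -359.7   10. ]
tray [594.4 303.7  12. ]
tray [573.5  56.5  12. ]
tray [456.3  68.7  12. ]
tray [479.4 311.3  12. ]
nest [593.4 -94.4  28. ]
nest [ 621. -251.   28.]
nest [ 465.5 -279.1   28. ]
nest [ 437.2 -128.4   28. ]
```

Call:
{"fn": "send_rows", "kwargs": {"moves": [[[0.031,-0.03,0.002,0,0,0.0192,1],[0.031,-0.03,0.002,0,0,0.0192,1],[0.031,-0.03,0.002,0,0,0.0192,1],[0.031,-0.03,0.002,0,0,0.0192,1],[0.031,-0.03,0.002,0,0,0.0192,1],[0.031,-0.03,0.002,0,0,0.0192,1],[0.031,-0.03,0.002,0,0,0.0192,1],[0.031,-0.03,0.002,0,0,0.0192,1],[0.031,-0.03,0.002,0,0,0.0192,1],[0.031,-0.03,0.002,0,0,0.0192,1]]]}}

```text
clock: 1.1
eef_pos: [476.9, 301.0, 268.2]
tcp_rot: [-3.141, -0.0, 3.066]
contact_force: [0.9, 0.4, 0.4]
opening: 1.008
grasp_force: 0.0
```

Call:
{"fn": "send_rows", "kwargs": {"moves": [[[0.031,-0.03,0,0,0,0.0192,1],[0.031,-0.03,0,0,0,0.0192,1],[0.031,-0.03,0,0,0,0.0192,1],[0.031,-0.03,0,0,0,0.0192,1],[0,0,0,0,0,0,1],[0,0,0,0,0,0,1]]]}}

```text
clock: 1.7
eef_pos: [600.0, 181.8, 267.6]
tcp_rot: [-3.142, -0.001, 3.139]
contact_force: [-0.4, 0.2, -0.8]
opening: 1.001
grasp_force: 0.0
```

```bash
python3 -c "
from h import *
d=snap('wrist','w1');print(d['s']['eef_pos'],d['s']['tcp_rot'],d['mtx'])"
```

```text
[600.00799775 181.80394033 267.58032591] [-3.14153179e+00 -1.34984972e-03  3.13934059e+00] [[334.07539615   0.         318.90559404]
 [  0.         334.07539615 239.05150727]
 [  0.           0.           1.        ]]
```

View pics/w1.png

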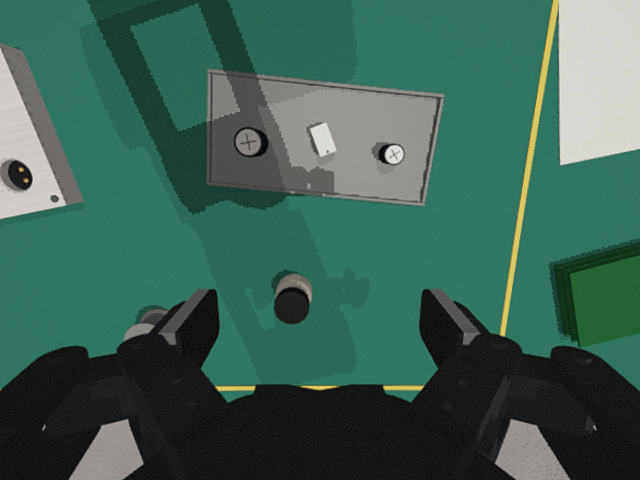

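The wrist view shows the large can's top at (249,141), the relay at (322,139), the small can at (393,154) and the jar cap at (292,305). I'll refine the positions by segmentation.

```bash
cat >> h.py <<'E'
def top(d,c,z,r=22,thr=None):
    "bright top face near pixel c at height z -> world minAreaRect and enclosing circle"
    g=cv2.cvtColor(d['img'],cv2.COLOR_RGB2GRAY);x,y=map(int,c);r=int(r)
    s=cv2.resize(g[y-r:y+r+1,x-r:x+r+1],None,fx=4,fy=4,interpolation=cv2.INTER_CUBIC)
    t=thr or cv2.threshold(s,0,255,cv2.THRESH_OTSU)[0]
    n,l,st,ce=cv2.connectedComponentsWithStats((s>t).astype('uint8'))
    k=1+np.argmin([np.hypot(*(q-2*(2*r+1))) if st[i+1][4]>80 else 1e9 for i,q in enumerate(ce[1:])])
    m=(l==k).astype('uint8'); cn=max(cv2.findContours(m,0,1)[0],key=len).reshape(-1,2)
    p=(cn+.5)/4-.5+[x-r,y-r]; w=back(d,p,z)[:,:2].astype('float32')
    return t,cv2.minEnclosingCircle(w),cv2.minAreaRect(w)
E
python3 -c "
from h import *
d=load('w1')
for t in (None,150,180):
  print(top(d,(249,141),44,20,t));print(top(d,(322,139),38,24,t));print(top(d,(393,154),40,18,t))
i=d['img'][90:210,200:450];cv2.imwrite('pics/c1.png',cv2.cvtColor(cv2.resize(i,None,fx=3.2,fy=3.2),4))
"
```

```text
(62.0, ((527.03955078125, 111.81978607177734), 12.823102951049805), ((527.0509033203125, 111.76193237304688), (25.100833892822266, 25.247072219848633), 0.034709665924310684))
(180.0, ((524.3284912109375, 187.0295867919922), 16.817493438720703), ((524.4819946289062, 187.00267028808594), (29.741947174072266, 17.91383934020996), 20.984725952148438))
(111.0, ((539.0023193359375, 259.4772033691406), 9.828662872314453), ((539.1908569335938, 259.5481262207031), (18.814374923706055, 19.32535743713379), 2.9329333305358887))Traceback (most recent call last):
  File "<string>", line 5, in <module>
    print(top(d,(249,141),44,20,t));print(top(d,(322,139),38,24,t));print(top(d,(393,154),40,18,t))
          ~~~^^^^^^^^^^^^^^^^^^^^^
  File "h.py", line 25, in top
    k=1+np.argmin([np.hypot(*(q-2*(2*r+1))) if st[i+1][4]>80 else 1e9 for i,q in enumerate(ce[1:])])
        ~~~~~~~~~^^^^^^^^^^^^^^^^^^^^^^^^^^^^^^^^^^^^^^^^^^^^^^^^^^^^^^^^^^^^^^^^^^^^^^^^^^^^^^^^^^^
    return _wrapfunc(a, 'argmin', axis=axis, out=out, **kwds)
    return _wrapit(obj, method, *args, **kwds)
    result = getattr(arr, method)(*args, **kwds)
ValueError: attempt to get argmin of an empty sequence
```

Call:
{"fn": "send_rows", "kwargs": {"moves": [[[0,-0.04,0,0,0,0,1],[0,-0.04,0,0,0,0,1],[0,-0.04,0,0,0,0,1],[0,-0.04,0,0,0,0,1],[0,-0.04,0,0,0,0,1],[0,-0.04,0,0,0,0,1],[0,-0.04,0,0,0,0,1],[0,-0.04,0,0,0,0,1],[0,-0.04,0,0,0,0,1],[0,0,0,0,0,0,1]]]}}

```text
clock: 2.75
eef_pos: [599.6, -179.9, 268.3]
tcp_rot: [-3.14, -0.0, 3.14]
contact_force: [0.6, -0.2, 0.2]
opening: 0.995
grasp_force: 0.0
```

```bash
python3 -c "
from h import *
d=snap('wrist','w2');print(d['s']['eef_pos'],d['s']['tcp_rot'])
c=proj(d,[530,-188,28])[0].astype(int);print(c)
x0=max(c[0]-110,0);y0=max(c[1]-90,0);i=d['img'][y0:y0+180,x0:x0+220];print(x0,y0);cv2.imwrite('pics/c2.png',cv2.cvtColor(cv2.resize(i,None,fx=3,fy=3,interpolation=2),4))
"
```

```text
[ 599.57021379 -179.94663131  268.26290902] [-3.14034653e+00 -2.11038867e-05  3.13979120e+00]
[310 145]
200 55
```

View pics/c2.png

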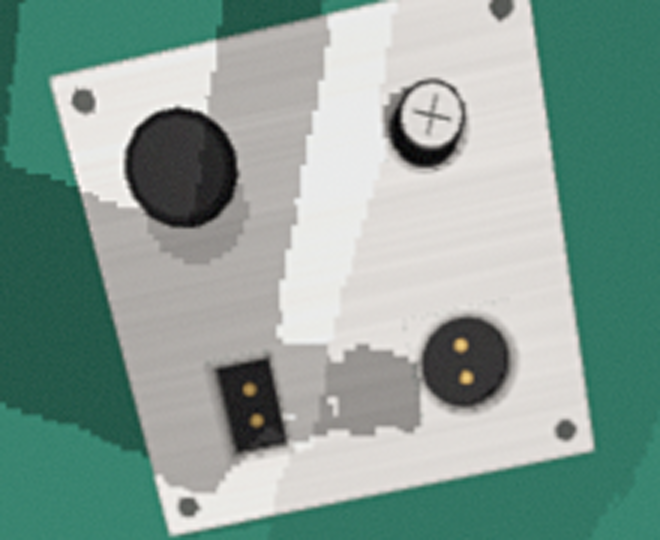

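```bash
cat >> h.py <<'E'
def nest(d):
    h=cv2.cvtColor(d['img'],cv2.COLOR_RGB2HSV)
    m=((h[...,1]<60)|(h[...,2]<50)).astype('uint8')
    c=proj(d,[530,-188,28])[0]; q=np.zeros_like(m);q[max(int(c[1])-110,0):int(c[1])+110,int(c[0])-130:int(c[0])+130]=1
    m=cv2.morphologyEx(m*q,cv2.MORPH_OPEN,np.ones((5,5)))
    cn=max(cv2.findContours(m,0,1)[0],key=cv2.contourArea).reshape(-1,2)
    return cv2.minAreaRect(back(d,cn,28)[:,:2].astype('float32')),cn
def floor(d,c,r,thr=75):
    g=cv2.cvtColor(d['img'],cv2.COLOR_RGB2GRAY);x,y=map(int,c)
    s=cv2.resize(g[y-r:y+r+1,x-r:x+r+1],None,fx=4,fy=4,interpolation=2)
    cn=max(cv2.findContours((s<thr).astype('uint8'),0,1)[0],key=cv2.contourArea).reshape(-1,2)
    p=(cn+.5)/4-.5+[x-r,y-r]
    return [cv2.minAreaRect(back(d,p,z)[:,:2].astype('float32')) for z in (28,16)]
E
python3 -c "
from h import *
d=load('w2');n,cn=nest(d);print(n)
f=lambda r:[np.round(r[0],1),np.round(r[1],1),round(r[2],1)]
for t in (60,75,95):
  print([f(x) for x in floor(d,(355,175),19,t)]);print([f(x) for x in floor(d,(284,190),18,t)])
a=top(d,(344,93),52,16);print('loaded',a[0],a[1])
v=d['img'].copy();cv2.polylines(v,[cn.reshape(-1,1,2)],True,(255,0,0));cv2.imwrite('pics/c3.png',v[40:250,150:450])
"
```

```text
((530.4992065429688, -187.41415405273438), (161.14382934570312, 161.12376403808594), 11.590682983398438)
[[array([ 561.2, -140.7]), array([29.9, 29.3]), 1.0], [array([ 562.1, -139.5]), array([30.9, 30.3]), 1.0]]
[[array([ 576.7, -217.8]), array([30.8, 18.7]), 11.4], [array([ 578.1, -219.1]), array([31.8, 19.3]), 11.4]]
[[array([ 561.2, -140.8]), array([30.2, 30.4]), 89.9], [array([ 562.1, -139.6]), array([31.2, 31.4]), 89.9]]
[[array([ 576.7, -217.9]), array([31.2, 19.3]), 11.4], [array([ 578.1, -219.1]), array([32.3, 20. ]), 11.4]]
[[array([ 561.1, -140.7]), array([30.9, 31.2]), 89.9], [array([ 561.9, -139.5]), array([31.9, 32.2]), 89.9]]
[[array([ 576.7, -217.9]), array([31.9, 20. ]), 11.4], [array([ 578.1, -219.2]), array([33. , 20.7]), 11.4]]
loaded 134.0 ((483.2493896484375, -155.32070922851562), 21.196969985961914)
```

Call:
{"fn": "send_rows", "kwargs": {"moves": [[[-0.0075,0.037,-0.008,0,0,0.037,-0.1],[-0.0075,0.037,-0.008,0,0,0.037,-0.1],[-0.0075,0.037,-0.008,0,0,0.037,-0.1],[-0.0075,0.037,-0.008,0,0,0.037,-0.1],[-0.0075,0.037,-0.008,0,0,0.037,-0.1],[-0.0075,0.037,-0.008,0,0,0.037,-0.1],[-0.0075,0.037,-0.008,0,0,0.037,-0.1],[-0.0075,0.037,-0.008,0,0,0.037,-0.1],[-0.0075,0.037,-0.008,0,0,0.037,-0.1],[-0.0075,0.034,-0.008,0,0,0.035,-0.1]]], "grip_force": 30}}

```text
clock: 3.8
eef_pos: [523.0, 193.0, 188.2]
tcp_rot: [3.141, -0.0, -2.77]
contact_force: [0.8, 0.6, -0.5]
opening: 0.449
grasp_force: 0.0
```

Call:
{"fn": "send_rows", "kwargs": {"moves": [[[0,0,-0.03,0,0,0,-0.1],[0,0,-0.03,0,0,0,-0.1],[0,0,-0.03,0,0,0,-0.1],[0,0,0,0,0,0,-0.1],[0,0,0,0,0,0,-0.1],[0,0,0,0,0,0,-0.1]]]}}

```text
clock: 4.4
eef_pos: [525.5, 190.5, 99.9]
tcp_rot: [3.142, 0.002, -2.773]
contact_force: [0.6, 0.0, -0.1]
opening: 0.452
grasp_force: 0.0
```

```bash
python3 -c "
from h import *
d=snap('wrist','w3');print(d['s']['eef_pos'],d['s']['tcp_rot'],d['s']['opening'])
print(proj(d,[[524.5,187,38],[527,111.8,44],[539,259.5,40]]))"
```

```text
[525.52644914 190.52992447  99.92464257] [ 3.14150509e+00  2.10675041e-03 -2.77284285e+00] 0.4523994741599834
[[312.36034761 260.01323904]
 [182.69433955 220.73702798]
 [414.56401036 322.71634155]]
```

View pics/w3.png

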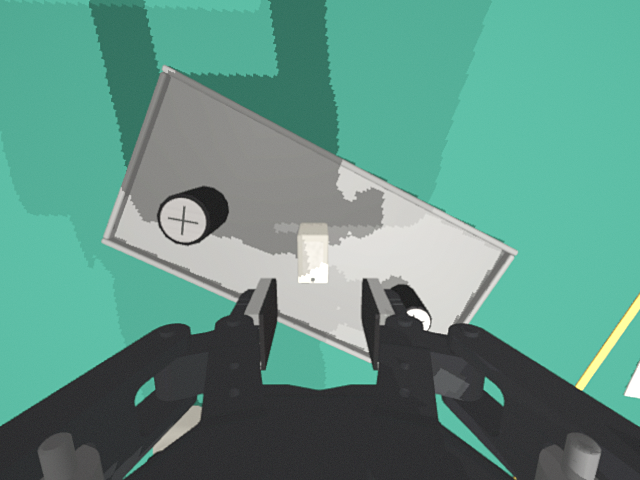

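The relay lies between the fingers, with its top around (313,262) where I predicted it. The finger paths are clear of both cans.

Call:
{"fn": "send_rows", "kwargs": {"moves": [[[-0.001,-0.0035,-0.02,0,0,0,-0.1],[0,0,-0.02,0,0,0,-0.1],[0,0,-0.02,0,0,0,-0.1],[0,0,-0.005,0,0,0,-0.1],[0,0,0,0,0,0,-0.1],[0,0,0,0,0,0,-0.1],[0,0,0,0,0,0,-0.1]]]}}

```text
clock: 5.15
eef_pos: [524.8, 186.4, 34.5]
tcp_rot: [-3.142, 0.002, -2.774]
contact_force: [-0.3, -0.6, -0.4]
opening: 0.45
grasp_force: 0.0
```

Call:
{"fn": "send_rows", "kwargs": {"moves": [[[0,0,0,0,0,0,-1],[0,0,0,0,0,0,-1],[0,0,0,0,0,0,-1],[0,0,0,0,0,0,-1],[0,0,0,0,0,0,-1],[0,0,0,0,0,0,-1]]]}}

```text
clock: 5.75
eef_pos: [524.5, 186.3, 34.1]
tcp_rot: [-3.142, 0.001, -2.774]
contact_force: [-1.4, -0.6, 7.8]
opening: 0.206
grasp_force: 31.0
```

Call:
{"fn": "send_rows", "kwargs": {"moves": [[[0,0,0.01,0,0,0,-1],[0,0,0.03,0,0,0,-1],[0,0,0.04,0,0,0,-1],[0.003,-0.034,0.01,0,0,-0.01,-1],[0.004,-0.04,0,0,0,-0.018,-1],[0.005,-0.04,0,0,0,-0.018,-1],[0.006,-0.042,0,0,0,-0.018,-1],[0.006,-0.042,0,0,0,-0.018,-1],[0.006,-0.042,0,0,0,-0.018,-1],[0.006,-0.042,0,0,0,-0.018,-1]]]}}

```text
clock: 6.75
eef_pos: [560.0, -97.7, 124.0]
tcp_rot: [-3.141, 0.0, -2.892]
contact_force: [1.1, 0.2, -0.2]
opening: 0.202
grasp_force: 30.1
```

Call:
{"fn": "send_rows", "kwargs": {"moves": [[[0.006,-0.042,0,0,0,-0.018,-1],[0.006,-0.042,0,0,0,-0.018,-1],[0.005,-0.036,0,0,0,-0.01,-1],[0,0,0,0,0,0,-1],[0,0,0,0,0,0,-1],[0,0,0,0,0,0,-1]]]}}

```text
clock: 7.35
eef_pos: [576.5, -214.9, 123.3]
tcp_rot: [3.141, -0.001, -2.937]
contact_force: [-0.7, -0.0, 1.3]
opening: 0.204
grasp_force: 30.0
```

```bash
python3 -c "
from h import *
d=snap('wrist','w4');s=d['s'];print(s['eef_pos'],s['tcp_rot'],s['opening'],s['grasp_force'])
d2=snap('side','s4')
print(proj(d,[[577.7,-218.55,28],[499.4,-234.6,62],s['eef_pos']]))
v=np.hstack([d['img'][150:400,200:440]]);cv2.imwrite('pics/c4.png',cv2.cvtColor(cv2.resize(v,None,fx=2.4,fy=2.4,interpolation=2),4))"
```

```text
[ 576.53494126 -214.91313228  123.33547743] [ 3.14088654e+00 -5.55310782e-04 -2.93716817e+00] 0.2035152576267851 30.033745765686035
[[311.92175443 248.5480563 ]
 [310.26254197 121.33380266]
 [316.59299951 314.02608702]]
```

View pics/c4.png

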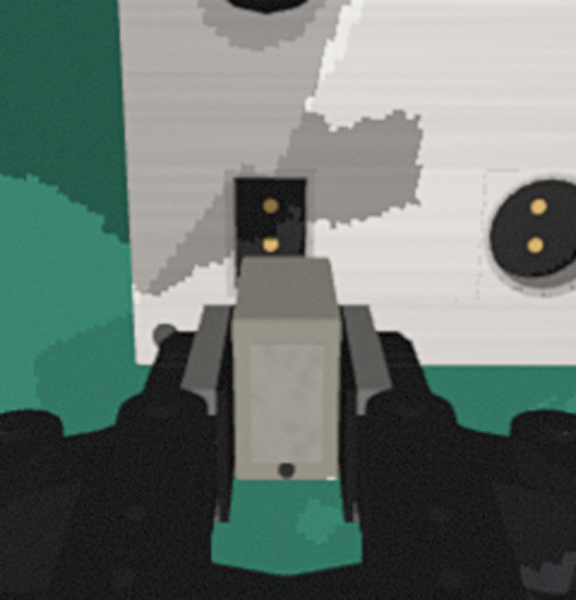

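The held relay's top face has corners (233,320) to (340,479) in the crop. The pocket lies ahead, with side edges at 236 and 306 and its far edge at 178, and everything is aligned in yaw.

```bash
python3 -c "
from h import *
d=load('w4');s=d['s'];e=s['eef_pos'];f=lambda q:np.float64(q)/2.4+[199.7,149.7]
a=s['tcp_rot'][2]-np.pi;M=np.array([[np.cos(a),np.sin(a)],[-np.sin(a),np.cos(a)]])
q=back(d,f([[233,320],[339,320],[340,480],[233,478]]),e[2]+3.8)[:,:2];print('relay rel tcp (nest axes)',(q-e[:2])@M.T)
w=back(d,f([[236,178],[306,178],[236,260]]),28)[:,:2];print('pocket edge rel model, z28',(w-[577.7,-218.55])@M.T)
print('top rel x dir',M[0])
w=back(d,f([[236,178],[306,178]]),16)[:,:2];print((w-[577.7,-218.55])@M.T)
"
```

```text
relay rel tcp (nest axes) [[-15.22239383  -7.65382941]
 [-15.23105151   9.49831599]
 [ 14.08133827  10.17350615]
 [ 13.7020711   -8.11098036]]
pocket edge rel model, z28 [[-17.34213112  -9.27527354]
 [-17.35484259  10.3757799 ]
 [  6.85637856  -9.64836708]]
top rel x dir [0.97917798 0.20300366]
[[-14.70506246 -10.03357434]
 [-14.71846698  10.68889614]]
```

Call:
{"fn": "send_rows", "kwargs": {"moves": [[[0.0016,-0.0041,-0.02,0,0,-0.002,-1],[0,0,-0.02,0,0,0,-1],[0,0,-0.017,0,0,0,-1],[0,0,0,0,0,0,-1],[0,0,0,0,0,0,-1],[0,0,0,0,0,0,-1],[0,0,0,0,0,0,-1]]]}}

```text
clock: 8.15
eef_pos: [579.2, -220.1, 67.4]
tcp_rot: [-3.141, 0.001, -2.939]
contact_force: [0.4, -0.4, -0.2]
opening: 0.207
grasp_force: 30.0
```

```bash
python3 -c "
from h import *
p=[]
for i in range(1):
  s=sense();print(s['eef_pos'],s['tcp_rot'])"
```

```text
[ 579.23995417 -220.05678072   67.37398241] [-3.14070968e+00  1.36972586e-03 -2.93927798e+00]
```

Call:
{"fn": "send_rows", "kwargs": {"moves": [[[-0.0009,0.0009,-0.005,0,0,0,-1],[0,0,-0.004,0,0,0,-1],[0,0,-0.003,0,0,0,-1],[0,0,-0.002,0,0,0,-1],[0,0,0,0,0,0,-1]]]}}

```text
clock: 8.65
eef_pos: [577.4, -219.1, 51.8]
tcp_rot: [3.141, -0.001, -2.94]
contact_force: [-1.1, 0.1, 0.0]
opening: 0.208
grasp_force: 30.0
```

Call:
{"fn": "send_rows", "kwargs": {"moves": [[[0,0,-0.002,0,0,0,-1],[0,0,-0.002,0,0,0,-1],[0,0,0,0,0,0,-1],[0,0,0,0,0,0,-1]]]}}

```text
clock: 9.05
eef_pos: [577.7, -219.1, 48.3]
tcp_rot: [3.142, -0.0, -2.94]
contact_force: [-0.2, -0.4, 0.5]
opening: 0.204
grasp_force: 30.0
```

Call:
{"fn": "send_rows", "kwargs": {"moves": [[[0,0,0,0,0,0,-0.3],[0,0,0,0,0,0,-0.15],[0,0,0,0,0,0,-0.15],[0,0,0,0,0,0,-0.15],[0,0,0.02,0,0,0,-0.15],[0,0,0.04,0,0,0,-0.1],[0,0,0.02,0,0,0,0],[0,0,0,0,0,0,0],[0,0,0,0,0,0,0]]]}}

```text
clock: 9.95
eef_pos: [577.7, -219.1, 128.4]
tcp_rot: [-3.141, 0.001, -2.94]
contact_force: [-0.2, -0.1, 0.6]
opening: 0.504
grasp_force: 0.0
```

```bash
python3 -c "
from h import *
d=snap('wrist','w5');s=d['s'];print(s['eef_pos'],s['tcp_rot'],s['opening'],s['grasp_force'])
v=np.hstack([d['img'][100:350,150:490]]);cv2.imwrite('pics/c5.png',cv2.cvtColor(cv2.resize(v,None,fx=2,fy=2,interpolation=2),4))"
```

```text
[ 577.69724889 -219.13252113  128.36789723] [-3.14123628e+00  5.62032794e-04 -2.93958602e+00] 0.5036016129468445 0.0
```

View pics/c5.png

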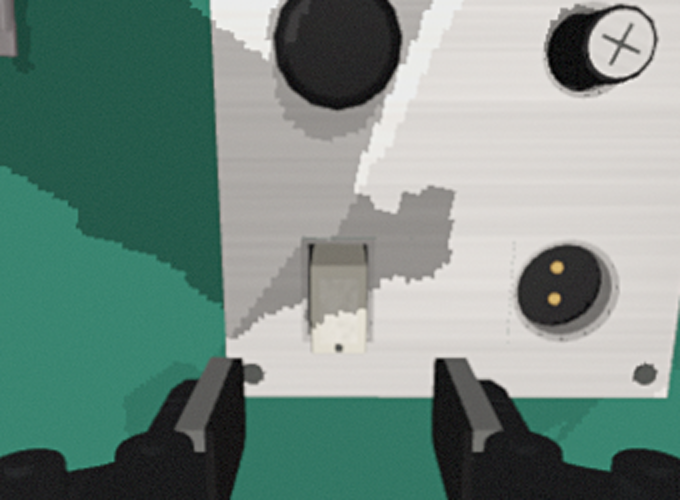

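The relay is seated upright in its pocket, around (338,305) in the crop. Next is the large can.

Call:
{"fn": "send_rows", "kwargs": {"moves": [[[-0.0051,0.0331,0,0,0,0,0.1],[-0.0051,0.0331,0,0,0,0,0.1],[-0.0051,0.0331,0,0,0,0,0.1],[-0.0051,0.0331,0,0,0,0,0.1],[-0.0051,0.0331,0,0,0,0,0.1],[-0.0051,0.0331,0,0,0,0,0.1],[-0.0051,0.0331,0,0,0,0,0.1],[-0.0051,0.0331,0,0,0,0,0.1],[-0.0051,0.0331,0,0,0,0,0.1],[-0.0051,0.0331,0,0,0,0,0.1]]]}}

```text
clock: 11.0
eef_pos: [525.4, 113.0, 126.8]
tcp_rot: [-3.142, -0.003, -2.94]
contact_force: [-0.1, -0.8, -0.0]
opening: 0.552
grasp_force: 0.0
```

Call:
{"fn": "send_rows", "kwargs": {"moves": [[[0,0,-0.015,0,0,0,0.1],[0,0,0,0,0,0,0.1],[0,0,0,0,0,0,0.1],[0,0,0,0,0,0,0.1]]]}}

```text
clock: 11.4
eef_pos: [526.6, 111.3, 113.1]
tcp_rot: [-3.142, -0.001, -2.94]
contact_force: [0.2, -0.6, 0.4]
opening: 0.554
grasp_force: 0.0
```

```bash
python3 -c "
from h import *
d=snap('wrist','w6');s=d['s'];print(s['eef_pos'],s['tcp_rot'],s['opening'])
c=proj(d,[527,111.8,44])[0];print(c)
for t in (None,90,120):
  print(top(d,c,44,28,t))
"
```

```text
[526.64918827 111.25805479 113.1219085 ] [-3.14150579e+00 -6.87152182e-04 -2.94039924e+00] 0.5539975489355002
[318.13238436 260.91684312]
(142.0, ((526.7466430664062, 111.7627182006836), 12.754485130310059), ((526.7203979492188, 111.72156524658203), (25.264373779296875, 24.90536880493164), 15.446849822998047))
(90, ((526.7453002929688, 111.81472778320312), 13.041332244873047), ((526.687255859375, 111.81649017333984), (25.73897933959961, 25.561452865600586), 11.574646949768066))
(120, ((526.7401733398438, 111.78267669677734), 12.883920669555664), ((526.7277221679688, 111.71476745605469), (25.572826385498047, 25.067861557006836), 16.60871696472168))
```

Call:
{"fn": "send_rows", "kwargs": {"moves": [[[0,0,-0.025,0,0,0,0.1],[0,0,-0.025,0,0,0,0.1],[0,0,-0.02,0,0,0,0.1],[0,0,-0.007,0,0,0,0.1],[0,0,0,0,0,0,0.1],[0,0,0,0,0,0,-1],[0,0,0,0,0,0,-1],[0,0,0,0,0,0,-1],[0,0,0,0,0,0,-1],[0,0,0,0,0,0,-1]]]}}

```text
clock: 12.45
eef_pos: [527.5, 112.0, 37.3]
tcp_rot: [-3.141, 0.002, -2.939]
contact_force: [0.2, -1.1, 7.4]
opening: 0.338
grasp_force: 30.0
```

Call:
{"fn": "send_rows", "kwargs": {"moves": [[[0,0,0.01,0,0,0,-1],[0,0,0.04,0,0,0,-1],[0,0,0.04,0,0,0,-1],[0.004,-0.025,0,0,0,0,-1],[0.005,-0.035,0,0,0,0,-1],[0.005,-0.035,0,0,0,0,-1],[0.005,-0.035,0,0,0,0,-1],[0.005,-0.035,0,0,0,0,-1],[0.005,-0.035,0,0,0,0,-1],[0.005,-0.035,0,0,0,0,-1]]]}}

```text
clock: 13.45
eef_pos: [560.6, -124.5, 127.1]
tcp_rot: [-3.142, 0.0, -2.94]
contact_force: [1.2, 0.4, -1.3]
opening: 0.342
grasp_force: 29.9
```

Call:
{"fn": "send_rows", "kwargs": {"moves": [[[0.001,-0.017,0,0,0,0,-1],[0,0,0,0,0,0,-1],[0,0,0,0,0,0,-1],[0,0,0,0,0,0,-1],[0,0,0,0,0,0,-1]]]}}

```text
clock: 13.95
eef_pos: [561.5, -138.9, 126.3]
tcp_rot: [3.141, -0.0, -2.938]
contact_force: [1.0, 0.5, -0.6]
opening: 0.342
grasp_force: 29.9
```

```bash
python3 -c "
from h import *
d=snap('wrist','w7');s=d['s'];e=s['eef_pos'];print(e,s['tcp_rot'],s['opening'],s['grasp_force'])
a=s['tcp_rot'][2]-np.pi;M=np.array([[np.cos(a),np.sin(a)],[-np.sin(a),np.cos(a)]])
zt=e[2]+8;c=proj(d,[e[0],e[1],zt])[0]
for t in (None,100,140):
  r=top(d,c,zt,42,t);print(r[0],r[1][1],r[2][1],(np.array(r[2][0])-e[:2])@M.T)
v=d['img'][150:400,200:440];cv2.imwrite('pics/c7.png',cv2.cvtColor(cv2.resize(v,None,fx=2.4,fy=2.4,interpolation=2),4))"
```

```text
[ 561.5329163  -138.9043822   126.32515064] [ 3.14128151e+00 -2.28011085e-04 -2.93824876e+00] 0.3415390136611058 29.885332882404327
70.0 12.377779006958008 (24.516185760498047, 24.38252067565918) [-1.7428421  0.941433 ]
100 12.211878776550293 (24.20105743408203, 24.012981414794922) [-1.69689031  0.93761349]
140 2.371095895767212 (0.397337943315506, 4.741335391998291) [-13.10082356   0.16313634]
```

View pics/c7.png

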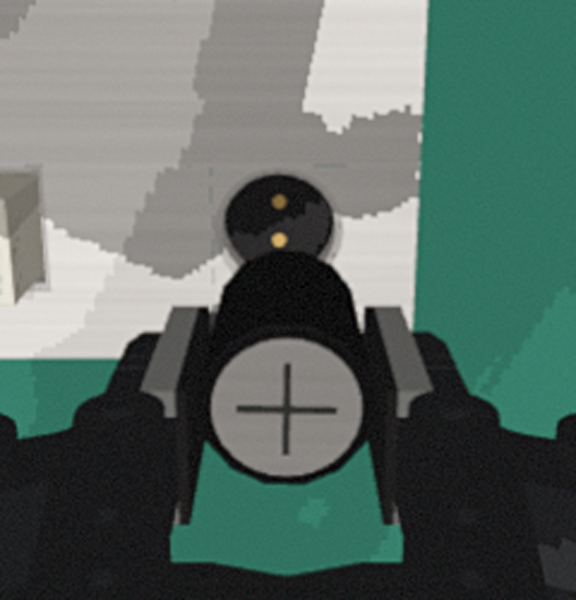

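The can is held with its top at about (286,407) in the crop. The pocket mouth ahead spans 225 to 334 in x, with its far edge at 176.

```bash
python3 -c "
from h import *
d=load('w7');s=d['s'];a=s['tcp_rot'][2]-np.pi;M=np.array([[np.cos(a),np.sin(a)],[-np.sin(a),np.cos(a)]])
f=lambda q:np.float64(q)/2.4+[199.7,149.7]
for z in (28,16):
  w=back(d,f([[225,222],[334,222],[279,176]]),z)[:,:2];print(z,(w-[561.65,-140.2])@M.T)
d=load('w6')
# predicted mouth / floor circles for model, to compare
th=np.linspace(0,2*np.pi,73);d=load('w7')
for z in (28,16):
  P=np.c_[561.65+16.75*np.cos(th),-140.2+16.75*np.sin(th),0*th+z];q=(proj(d,P)-[199.7,149.7])*2.4;print(z,q.min(0),q.max(0))
"
```

```text
28 [[ -3.10749948 -15.38458057]
 [ -3.12905907  16.08804734]
 [-16.69563978   0.22794691]]
16 [[  0.23295615 -16.32934314]
 [  0.21023673  16.8364048 ]
 [-14.08617974   0.12308506]]
28 [220.47932275 175.83750517] [336.06826716 286.83314399]
16 [223.59421882 167.30123741] [333.6848267  273.40966246]
```

Call:
{"fn": "send_rows", "kwargs": {"moves": [[[0.001,-0.0017,-0.02,0,0,0,-1],[0,0,-0.02,0,0,0,-1],[0,0,-0.017,0,0,0,-1],[0,0,0,0,0,0,-1],[0,0,0,0,0,0,-1],[0,0,0,0,0,0,-1],[0,0,0,0,0,0,-1]]]}}

```text
clock: 14.7
eef_pos: [563.4, -141.9, 70.3]
tcp_rot: [-3.141, 0.002, -2.939]
contact_force: [-0.1, 0.1, -0.7]
opening: 0.342
grasp_force: 29.9
```

Call:
{"fn": "send_rows", "kwargs": {"moves": [[[-0.0008,0.0011,-0.005,0,0,0,-1],[0,0,-0.004,0,0,0,-1],[0,0,-0.003,0,0,0,-1],[0,0,-0.002,0,0,0,-1],[0,0,-0.002,0,0,0,-1],[0,0,0,0,0,0,-1]]]}}

```text
clock: 15.3
eef_pos: [561.7, -140.7, 52.9]
tcp_rot: [3.141, -0.001, -2.94]
contact_force: [0.1, 0.6, -1.1]
opening: 0.339
grasp_force: 29.9
```

Bottom is at about z = 20, inside the pocket with no contact force. Lower slightly and release.

Call:
{"fn": "send_rows", "kwargs": {"moves": [[[0,0,-0.002,0,0,0,-1],[0,0,0,0,0,0,-1],[0,0,0,0,0,0,-1]]]}}

```text
clock: 15.6
eef_pos: [561.9, -140.8, 51.3]
tcp_rot: [-3.142, -0.0, -2.94]
contact_force: [-0.1, 0.4, 0.0]
opening: 0.343
grasp_force: 29.9
```

Call:
{"fn": "send_rows", "kwargs": {"moves": [[[0,0,0,0,0,0,0],[0,0,0,0,0,0,0.1],[0,0,0,0,0,0,0.1],[0,0,0,0,0,0,0.1],[0,0,0.02,0,0,0,0.1],[0,0,0.04,0,0,0,0.1],[0,0,0.02,0,0,0,0.1],[0,0,0,0,0,0,0],[0,0,0,0,0,0,0]]]}}

```text
clock: 16.5
eef_pos: [561.9, -140.7, 131.4]
tcp_rot: [-3.141, 0.001, -2.94]
contact_force: [-0.4, 0.4, -0.2]
opening: 0.496
grasp_force: 0.0
```

```bash
python3 -c "
from h import *
d=snap('wrist','w8');s=d['s'];print(s['eef_pos'],s['tcp_rot'],s['opening'])
e=np.array([561.65,-140.2])
for z in (52,56,60):
  r=top(d,proj(d,[*e,z])[0],z,28,120);print(z,r[1:])
r=top(d,proj(d,[483,-155,52])[0],52,20,120);print('loaded',r[1:])
for z in (46,50,54):
  r=top(d,proj(d,[577.7,-218.5,50])[0],z,30,200);print('relay',z,r[2])
v=d['img'][100:350,90:430];cv2.imwrite('pics/c8.png',cv2.cvtColor(cv2.resize(v,None,fx=2,fy=2,interpolation=2),4))"
```

```text
[ 561.89362183 -140.73874618  131.36009968] [-3.14127463e+00  6.08693764e-04 -2.93954605e+00] 0.4962533982045248
52 (((562.4612426757812, -139.6605987548828), 12.707718849182129), ((562.4068603515625, -139.63270568847656), (25.06850242614746, 24.295013427734375), 11.627985000610352))
56 (((561.1892700195312, -139.92079162597656), 12.458648681640625), ((561.135986328125, -139.8934326171875), (24.577083587646484, 23.818750381469727), 11.627856254577637))
60 (((559.9173583984375, -140.180908203125), 12.209510803222656), ((559.864990234375, -140.1541290283203), (24.085649490356445, 23.342453002929688), 11.628456115722656))
loaded (((482.7972412109375, -155.99197387695312), 8.950094223022461), ((482.8621520996094, -155.9318389892578), (17.509435653686523, 17.612686157226562), 11.613052368164062))
relay 46 ((579.5736083984375, -221.3587188720703), (41.78205490112305, 41.016822814941406), 11.486905097961426)
relay 50 ((578.0119018554688, -220.05593872070312), (40.98615264892578, 40.23591232299805), 11.488492012023926)
relay 54 ((576.4503784179688, -218.7529296875), (40.190467834472656, 39.454830169677734), 11.488739013671875)
```

View pics/c8.png

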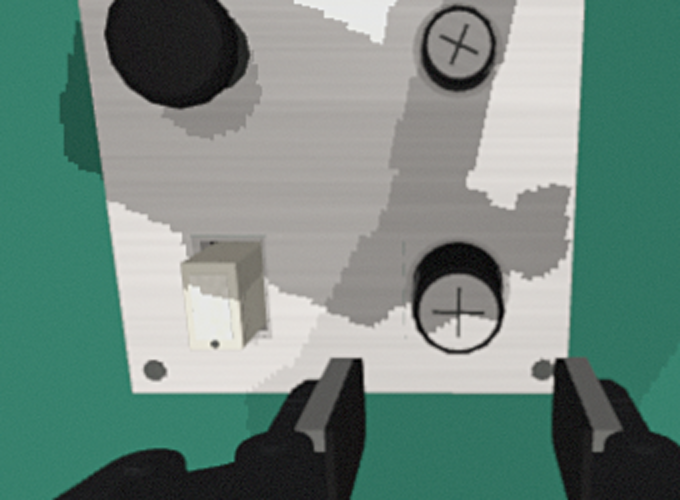

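Both parts are seated: the can at about (458,310) and the relay at (215,300) in the crop. Now the plunger, pressed with closed fingertips.

Call:
{"fn": "send_rows", "kwargs": {"moves": [[[-0.007,-0.0105,-0.001,0,0,0,-1],[-0.007,-0.0105,-0.001,0,0,0,-1],[-0.007,-0.0105,-0.001,0,0,0,-1],[-0.007,-0.0105,-0.001,0,0,0,-1],[-0.007,-0.0105,-0.001,0,0,0,-1],[-0.007,-0.0105,-0.001,0,0,0,-1],[-0.007,-0.0105,-0.001,0,0,0,-1],[-0.007,-0.0105,-0.001,0,0,0,-1],[-0.0065,-0.0105,-0.001,0,0,0,-1],[0,0,0,0,0,0,-1]]]}}

```text
clock: 17.55
eef_pos: [498.5, -236.5, 122.1]
tcp_rot: [3.142, -0.0, -2.941]
contact_force: [0.3, 0.8, -0.1]
opening: 0.001
grasp_force: 0.0
```

Call:
{"fn": "send_rows", "kwargs": {"moves": [[[0,0,-0.02,0,0,0,-1],[0,0,-0.015,0,0,0,-1],[0,0,0,0,0,0,-1],[0,0,0,0,0,0,-1],[0,0,0,0,0,0,-1]]]}}

```text
clock: 18.05
eef_pos: [500.0, -235.3, 88.0]
tcp_rot: [-3.141, 0.001, -2.939]
contact_force: [0.2, 0.5, -0.6]
opening: -0.0
grasp_force: 0.0
```

Call:
{"fn": "send_rows", "kwargs": {"moves": [[[0,0,-0.005,0,0,0,-1],[0,0,-0.004,0,0,0,-1],[0,0,-0.003,0,0,0,-1],[0,0,-0.002,0,0,0,-1],[0,0,0,0,0,0,-1],[0,0,0,0,0,0,-1]]]}}

```text
clock: 18.65
eef_pos: [499.8, -235.4, 73.5]
tcp_rot: [-3.141, 0.001, -2.94]
contact_force: [2.1, 0.7, 3.6]
opening: 0.002
grasp_force: 1.7
```

Call:
{"fn": "send_rows", "kwargs": {"moves": [[[0,0,-0.002,0,0,0,-1],[0,0,-0.002,0,0,0,-1],[0,0,0,0,0,0,-1],[0,0,0,0,0,0,-1]]]}}

```text
clock: 19.05
eef_pos: [499.7, -235.4, 69.4]
tcp_rot: [-3.141, 0.001, -2.94]
contact_force: [3.0, -1.0, 3.7]
opening: -0.005
grasp_force: 2.4
```

Call:
{"fn": "send_rows", "kwargs": {"moves": [[[0,0,-0.001,0,0,0,-1],[0,0,0,0,0,0,-1],[0,0,0,0,0,0,-1]]]}}

```text
clock: 19.35
eef_pos: [499.8, -235.4, 69.0]
tcp_rot: [-3.141, 0.001, -2.94]
contact_force: [1.7, 1.4, 10.8]
opening: 0.001
grasp_force: 5.6
```

Call:
{"fn": "send_rows", "kwargs": {"moves": [[[0,0,-0.0005,0,0,0,-1],[0,0,0,0,0,0,-1],[0,0,0,0,0,0,-1]]]}}

```text
clock: 19.65
eef_pos: [499.8, -235.4, 68.9]
tcp_rot: [-3.141, 0.001, -2.94]
contact_force: [0.1, 1.0, 16.2]
opening: -0.001
grasp_force: 8.2
```

The tool stalls as the force climbs to 16 N, so the plunger is at its stop. Retract and verify.

Call:
{"fn": "send_rows", "kwargs": {"moves": [[[0,0,0.003,0,0,0,-1],[0,0,0.006,0,0,0,-1],[0,0,0.01,0,0,0,-1],[0,0,0.03,0,0,0,-1],[0.01,0,0.04,0,0,0,-1],[0.03,0,0.04,0,0,0,-1],[0.03,0.01,0.02,0,0,0,-1],[0.03,0.02,0.01,0,0,0,-1],[0,0,0,0,0,0,-1],[0,0,0,0,0,0,-1]]]}}

```text
clock: 20.65
eef_pos: [598.7, -204.6, 226.5]
tcp_rot: [3.141, -0.002, -2.938]
contact_force: [-0.1, 0.6, -0.7]
opening: -0.001
grasp_force: 0.0
```

```bash
python3 -c "
from h import *
d=snap('wrist','w9');s=d['s'];print(s['eef_pos'],s['contact_force'])
v=d['img'][20:300,150:490];cv2.imwrite('pics/c9.png',cv2.cvtColor(cv2.resize(v,None,fx=2,fy=2,interpolation=2),4))"
```

```text
[ 598.74606666 -204.61111973  226.47257265] [-0.14231518  0.56409777 -0.70047621]
```

View pics/c9.png

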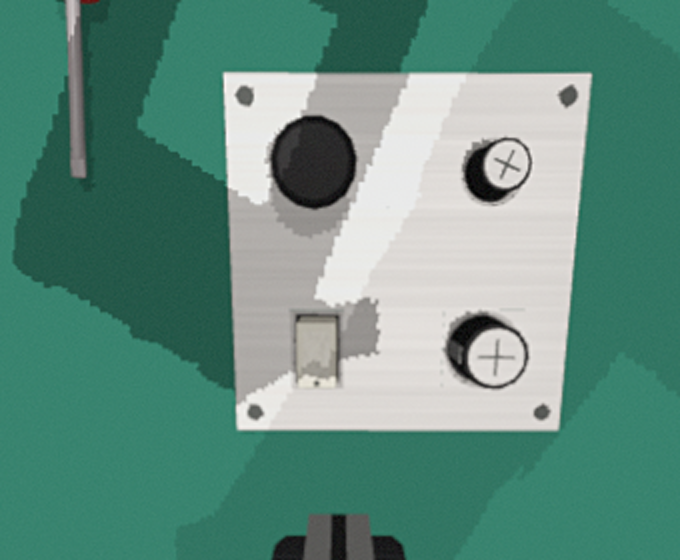

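The crop shows the relay at (317,350), the large can at (495,355) and the loaded can at (507,163), all seated. The plunger is up at (313,162) and the gripper is clear.

```bash
python3 -c "
from rig import sign_off
print(sign_off())"
```

```text
the job is handed in; nothing more can be done
None
```

The relay and large can are both in their pockets and let go, the plunger was then pressed to its stop and sprang back up, and the job is handed in at about 21 s; the hand-in gave no verdict.

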